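Set up the slide-staining station

ROBOT

A 6-joint arm with a two-finger parallel gripper is mounted at the origin on a cart in front of the work surface, level with it; the furniture and walls round the work are solid. World frame = base frame: x ahead of the robot, y to its left, z up, the work surface at z = 0. Lengths are in m, angles in rad, forces in N, time in s.
With the tool pointing down it reaches from about 0.25 to 0.775 m from the base axis. Payload 4 kg.
Tool frame: the origin (TCP) lies on the centre line of the jaws, within the pads' length; the fingertips stand 19 mm ahead of it and the grasp point (between the pads) is the TCP; z points along the fingers, y is the line along which they close (so a half turn about z gives the same grasp; the last joint's range is limited). The gripper opens to 94 mm and grips with 3 to 60 N. Pads are 16 mm wide; open, the fingers measure 119 mm over their backs; the gripper's body (75 mm by 177 mm) begins 78 mm behind the grasp point.
Start: joints at [-1.343, 0.087, 1.371, -0, 1.684, -0.103], TCP at [0.179, -0.52, 0.225] pointing down, gripper open.
Joint ranges: [-3.1, 3.1], [-0.76, 2.03], [0.27, 2.55], [-1.08, 4.22], [0.17, 2.65], [-2.57, 2.57]. Speed limits (rad/s): [2.79, 2.79, 3.14, 3.14, 3.14, 3.14].

INTERFACE

Orientations are given as a unit quaternion [w, x, y, z].
In Python, from workcell import get_state, get_image, hand_in, masks_of gives the robot as it stands.
- The arm moves only by the tool play_rows, never from a script. Its argument "deltas" is a list of rows, each an object with "gripper": the finger opening in cm, from 0 to 9.4; "slide": the shift along the world's x, y, z in cm, a list of three; "rot": the turn, a rotation vector about the world's x, y, z in rad, a list of three. A call has 1 to 12 rows; each row is the pose to reach, as a shift and turn from the pose commanded when the call began; what a row does not reach only later rows make up. A row lasts 1/8 s, in which the tool goes at most 62.5 mm and 10.7 degrees, less where a joint would pass 70% of its speed; a pose out of reach is approached as far as the arm can. A call with a gripper value outside its range is refused whole. The fingers move at their own pace and stop on an object; the grip force is fixed at half the most. Time passes only in rows, so rows that repeat a pose let the fingers close. It gives the time, the measured TCP pose, the force, the opening and the grip force at its end, in the units of the state.
- get_state(): the state, without advancing time (a new reading comes with each control period).
- get_image(name): name is "scene" or "top"; returns a dict with "pixels" (420x560x3 uint8, red, green, blue), "fov_y" (degrees; the focal length in pixels is half the picture's height over the tangent of half this angle, whatever the lens; pixels are square), "cx", "cy" (the principal point, pixels), "R" (3x3) and "t" (3): a world point X has camera coordinates R X + t. Camera axes: x right, y down, z forward; pixel columns grow to the right and rows downward; lengths in m; the calibration is good to about 2 mm. A picture is of the moment at which its call begins. There is no depth.
- hand_in(): hands the job in; it is judged then, once.
Trained networks look in the newest picture that a camera, given by its name, has taken for a name from the list of things; names that differ only in an ending like _2 or _b are one class to them, and where a whole thing is asked for, a point or a joint stands for the part that bears it (a point fixed in the world has none). Each returns a list of dicts, best first, with "p" (0 to 1); they miss things now and then, are a little off and sometimes report something else, mostly with a low value. They report only what shows in the picture. A call takes as long as a camera call. They do not tell look-alikes from the thing itself.
- masks_of(camera, query): "pixels" (420x560 bool, what is visible of it) and "position" ([column, row] in pixels, amid what is visible of it).
The state is a dict: "clock": time; "joint_pos": joint angles; "dq": joint speeds; "joint_efforts": joint torques, N m; "position": TCP position; "tool_rot": TCP orientation; "contact_force": force on the tool from outside, world axes, zero at the start; "wrist_torque": the same for the moment, N m; "gripper_width": opening from 0.0 (shut) to 1.0 (fully open); "gripper_force": force on a finger pad.
Only numpy, scipy, OpenCV 4.12 (cv2) and the standard library are available. Lean on these libraries where they do the work, as an engineer would, in place of code of your own. Each camera call takes 0.05 s, during which the arm holds its last target. There are 200 camera calls.

TASK

Set up the staining station: hook every hanger arm into a free column of the slotted panel, pressing its tabs through the slots and then down until they engage, and stand every staining jar from the front of the worktop (the one by the back wall stays there) upright in a well of its own in the dock, so that it sits flat on the floor and holds the well's sensing pin down. Leave the dropper bottle and the petri dish near them where they are.

Things in the scene. Friction and masses are not known exactly. Their poses are not given: they have to be found in the camera images.
- panel: fixed upright aluminium slotted panel, 222 wide, 184 high, 5 thick. Origin: on the worktop under the middle of its front face, which is the plane x = 0; local +x points through the panel (the pressing direction), +y left seen from the front, z up. 3 columns of 2 slots 18 mm wide: z 97..123 and z 133..159. Its 8 mm high foot reaches 15 mm before the face.
- dock: fixed grey plastic jar dock, 92 x 276 x 34 mm high: a row of three square wells along its local y. Origin: centre of its underside, z up. Wells 76 x 76 mm inside, centres 92 mm apart, walls 20 mm high above a floor at z = 14 mm; a jar goes in at any yaw, best square to the well.
- column_1 (a point): place of a hanger arm's origin when fully hooked in panel column 1: panel x = -45, y = 74, z = 85 mm, arm's axes along the panel's. Lips pass the slots with the origin 10 to 16 mm higher (best 13); press +x until the back plate meets the panel, then lower until the necks rest on the slots' edges (let go, it sags to z 82..85, tilt up to 0.07)
- column_2 (a point): place of a hanger arm's origin when fully hooked in panel column 2: panel x = -45, y = 0, z = 85 mm, arm's axes along the panel's. Lips pass the slots with the origin 10 to 16 mm higher (best 13); press +x until the back plate meets the panel, then lower until the necks rest on the slots' edges (let go, it sags to z 82..85, tilt up to 0.07)
- column_3 (a point): place of a hanger arm's origin when fully hooked in panel column 3: panel x = -45, y = -74, z = 85 mm, arm's axes along the panel's. Lips pass the slots with the origin 10 to 16 mm higher (best 13); press +x until the back plate meets the panel, then lower until the necks rest on the slots' edges (let go, it sags to z 82..85, tilt up to 0.07)
- hanger_1: steel hanger arm, 1 of up to 3 alike (None if absent), 0.16 kg, 70 mm high, standing on its foot. Origin: on its underside, 45 mm short of the back plate's mating face; local +x to the hook end, z up. Inverted T: foot flange 36 wide, 6 thick, x -50..45 mm; web 12 mm thick in y, top at z 56, x -48..40; back plate 36 wide, x 39..45. Grasp: across the web from above, at x = 0, fingertips above z 12.
- hanger_2: hanger arm like hanger_1 (None if absent). On all three: two hook tabs 12 mm wide on the back plate's centre line, each a neck 7 mm long in x and 10 high (z 12..22 and z 48..58), then a lip 6 mm thick (x 52..58) hanging 10 mm below its neck (lips at z 2..22 and z 38..58).
- hanger_3: hanger arm like hanger_1, tabs as told at hanger_2 (None if absent).
- jar_1: glass staining jar with black round screw lid, 1 of up to 3 alike (None if absent), 102 mm high, about 0.19 kg, upright at the start. Origin: centre of its underside, z up. Lid 58 to 66 mm across, z 86..102: grip it across from above at about z 94. Below the lid it acts as a 52 mm square block, sides along local x and y.
- jar_2: staining jar like jar_1 (None if absent).
- jar_3: staining jar like jar_1 (None if absent).
- well_1 (a point): centre of the floor of dock well 1 (dock local y = 92 mm, z = 14 mm)
- pin_1 (a joint): sensing pin in the middle of well 1: steel, 12 mm across, stands 8 mm above the floor; 0 m up, about 0.008 m when a jar sits flat on the floor over it (spring 0.35 to 0.9 N; a jar's weight holds it down)
- well_2 (a point): centre of the floor of dock well 2 (dock local y = 0 mm, z = 14 mm)
- pin_2 (a joint): sensing pin in the middle of well 2: steel, 12 mm across, stands 8 mm above the floor; 0 m up, about 0.008 m when a jar sits flat on the floor over it (spring 0.35 to 0.9 N; a jar's weight holds it down)
- well_3 (a point): centre of the floor of dock well 3 (dock local y = -92 mm, z = 14 mm)
- pin_3 (a joint): sensing pin in the middle of well 3: steel, 12 mm across, stands 8 mm above the floor; 0 m up, about 0.008 m when a jar sits flat on the floor over it (spring 0.35 to 0.9 N; a jar's weight holds it down)
- dropper: bystander: white dropper bottle with a black teat, 34 mm across, 93 high, loose, standing; origin at its underside
- dish: bystander: covered petri dish, 60 mm across, 15 high, loose on the worktop; origin at its underside
- microscope: fixed binocular microscope to the right of the jar dock, an obstacle: about 0.46 m long in x, 0.15 m wide, 0.47 m high; origin on the worktop under its middle, eyepieces towards the robot (230 mm before the origin, 405 to 473 mm up). Swing the arm over it high or folded back
Things that resemble listed ones, but are neither listed nor needed, are in the scene too. Leave any red look-alike of the hanger_1 alone.

How it is judged:
By the outcome, as a careful person would: the job done as asked, in the order asked, and still so for the second after the job is handed in, with the robot touching nothing.
Of hanger_1, hanger_2, hanger_3 only 2 to 3 are there at a start; the rules pass over those that are not, and their reading is None.
Of jar_1, jar_2, jar_3 only 2 to 3 are there at a start; the rules pass over those that are not, and their reading is None.
At some moment in a run one of hanger_1, hanger_2, hanger_3 may be knocked a few centimetres aside while the robot is not near it.
It also fails if it takes over 210 s, if anything falls off the work surface, if the arm or the gripper's body presses on something with over 40 N, if the wrist force passes 120 N, or if a joint passes its speed limit or range.

## Working session

There is one attempt and no reset: what is moved stays moved. The work goes in short steps, Python scripts to look and compute and a tool call to move; the robot and the scene stay as the last step left them, time stands still between calls to the robot, and variables do not carry over. Pictures are saved under pics/ and viewed, at most 14 in all, crops included, and the job is handed in when it is done.

Besides the shell and the picture viewer there is one more tool, called after "Request:" by a JSON object that holds its "api" and its "payload". play_rows: Moves the arm, as the interface text tells. Its arguments: {"type":"object","properties":{"deltas":{"type":"array","items":{"type":"object","properties":{"gripper":{"type":"number"},"slide":{"type":"array","items":{"type":"number"}},"rot":{"type":"array","items":{"type":"number"}}}}}},"required":["deltas"]}

```bash
mkdir -p pics; ls
cat > h.py <<'E'
import numpy as np, cv2
from workcell import *
def cam(im):
    f=im['pixels'].shape[0]/2/np.tan(np.radians(im['fov_y'])/2)
    return f,im['cx'],im['cy'],np.array(im['R']),np.array(im['t'])
def proj(im,X):
    f,cx,cy,R,t=cam(im); c=np.atleast_2d(X)@R.T+t
    return np.c_[cx+f*c[:,0]/c[:,2],cy+f*c[:,1]/c[:,2]]
def onz(im,uv,z):
    f,cx,cy,R,t=cam(im); o=-R.T@t
    uv=np.atleast_2d(uv); d=np.c_[(uv[:,0]-cx)/f,(uv[:,1]-cy)/f,np.ones(len(uv))]@R
    return o+d*((z-o[2])/d[:,2])[:,None]
def save(im,n,crop=None,s=1):
    p=im['pixels'][:,:,::-1]
    if crop: x0,y0,x1,y1=crop; p=p[y0:y1,x0:x1]
    cv2.imwrite('pics/'+n,cv2.resize(p,None,fx=s,fy=s,interpolation=cv2.INTER_CUBIC))
E
python3 - <<'E'
from h import *
for n in ('scene','top'):
    im=get_image(n); save(im,n+'0.png',None,1.4)
    f,cx,cy,R,t=cam(im); print(n,f,cx,cy,(-R.T@t).round(3),R.round(2).tolist())
    for q in ('panel','dock','hanger_1','jar_1','dropper','dish','microscope'):
        print(q,[(np.round(m['position']).tolist(),round(m['p'],2),int(m['pixels'].sum())) for m in masks_of(n,q)])
s=get_state();print(s['clock'],s['position'],s['tool_rot'])
E
```

```text
pics
scene 445.33915141262776 287.0076978848219 211.91797293525374 [0.713 1.206 1.144] [[-0.97, 0.23, -0.0], [0.16, 0.69, -0.7], [-0.16, -0.68, -0.71]]
panel [([267.0, 294.0], 0.83, 4195), ([266.0, 200.0], 0.71, 1630)]
dock [([265.0, 202.0], 0.81, 1584), ([265.0, 288.0], 0.44, 4304)]
hanger_1 [([368.0, 340.0], 0.98, 726), ([344.0, 257.0], 0.85, 526), ([304.0, 236.0], 0.63, 396)]
jar_1 [([309.0, 208.0], 0.93, 507), ([286.0, 169.0], 0.8, 364), ([293.0, 196.0], 0.74, 480)]
dropper [([333.0, 302.0], 0.74, 189), ([269.0, 293.0], 0.6, 4373)]
dish [([351.0, 294.0], 0.78, 310), ([310.0, 207.0], 0.32, 540), ([334.0, 302.0], 0.29, 201)]
microscope [([249.0, 117.0], 0.69, 8152), ([294.0, 194.0], 0.21, 472)]
top 424.30086645257796 279.6383959478835 209.70990448637315 [-0.317  0.32   1.087] [[-0.1, -0.99, 0.0], [-0.77, 0.08, -0.63], [0.63, -0.07, -0.78]]
panel [([201.0, 194.0], 0.81, 2887), ([328.0, 209.0], 0.21, 2046)]
dock [([329.0, 209.0], 0.63, 1955), ([229.0, 268.0], 0.53, 512)]
hanger_1 [([136.0, 269.0], 0.96, 750), ([270.0, 234.0], 0.56, 594), ([231.0, 268.0], 0.56, 521)]
jar_1 [([337.0, 228.0], 0.9, 635)]
dropper [([183.0, 248.0], 0.77, 189)]
dish [([194.0, 271.0], 0.62, 344), ([200.0, 192.0], 0.57, 3070), ([180.0, 250.0], 0.5, 204)]
microscope [([485.0, 142.0], 0.88, 1880)]
0.8 [ 0.17862695 -0.52019744  0.22453275] [ 5.92285511e-05  9.86354216e-01  1.64637046e-01 -1.17996370e-05]
```

View pics/scene0.png

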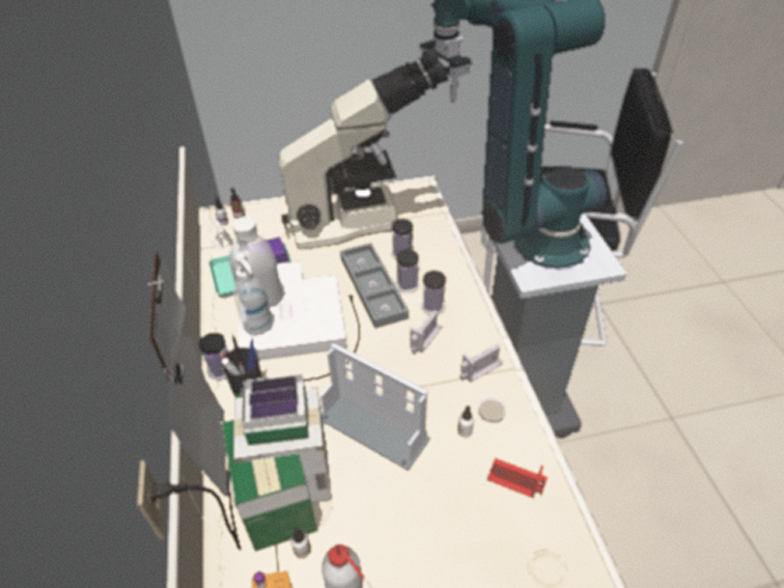

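View pics/top0.png

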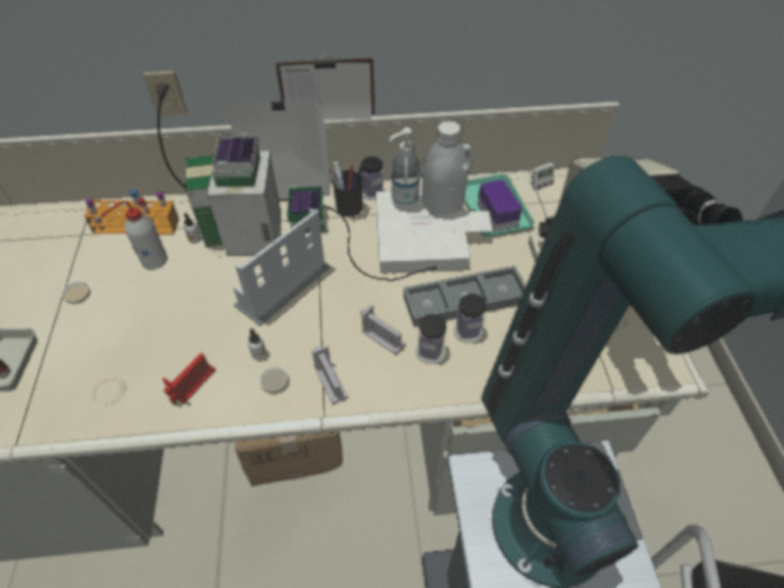

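Scene picture (560-px): grey hangers at (304,236) and (344,257), with a red look-alike at (368,340). Front jars are at (309,208), (291,193) and (286,169), and the wall jar is at about (152,253). I'll take close crops to check these.

Run:
```python
from h import *
a=get_image('scene'); b=get_image('top')
def c(im,x0,y0,x1,y1,s): return cv2.resize(im['pixels'][y0:y1,x0:x1,::-1],None,fx=s,fy=s,interpolation=cv2.INTER_CUBIC)
cv2.imwrite('pics/c1.png',c(a,210,150,370,300,5)[:, :][:600*2].copy() if 0 else cv2.resize(a['pixels'][225:345,210:370,::-1],(800,600),interpolation=cv2.INTER_CUBIC))
cv2.imwrite('pics/c2.png',cv2.resize(b['pixels'][145:295,160:360,::-1],(800,600),interpolation=cv2.INTER_CUBIC))
```

```text
(no output)
```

View pics/c1.png

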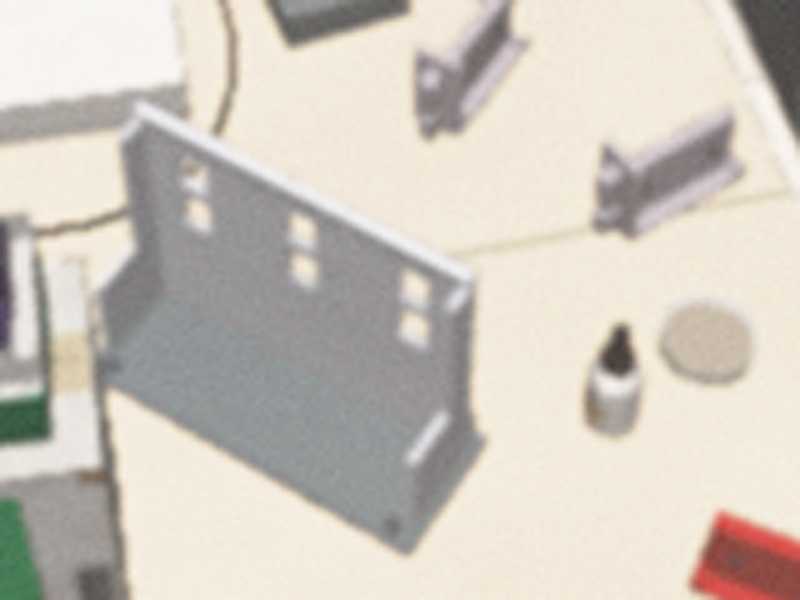

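View pics/c2.png

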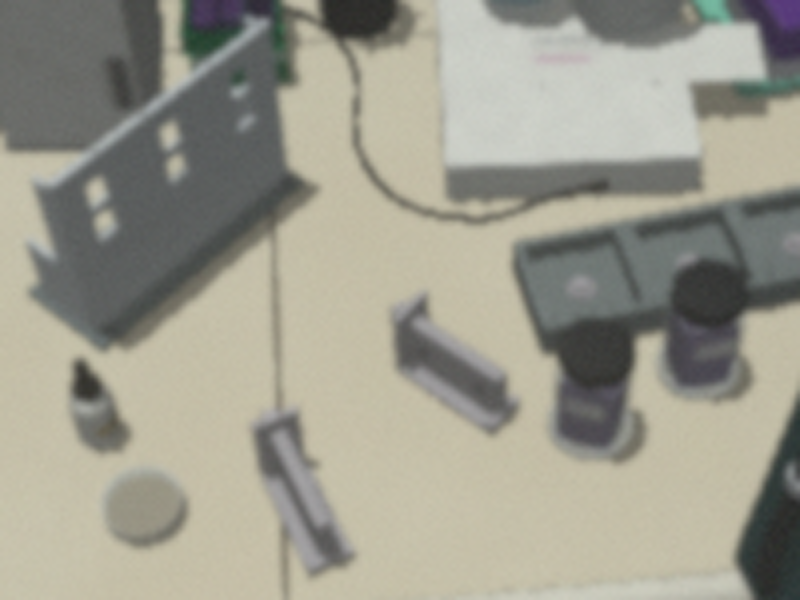

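The crops confirm two grey hangers with plates toward the panel, and the panel's front facing the robot and the dock. In c2 the slot columns are at (100,207), (173,150) and (243,102). Next I'll fit box models to the masks in both views.

```bash
cat > fit.py <<'E'
from h import *
from scipy.optimize import minimize
from scipy.ndimage import gaussian_filter
B=lambda x0,x1,y0,y1,z0,z1:np.array([[x,y,z] for x in(x0,x1) for y in(y0,y1) for z in(z0,z1)])/1000
def cyl(r,z0,z1): a=np.linspace(0,2*np.pi,24); return np.array([[r*np.cos(t),r*np.sin(t),z] for t in a for z in(z0,z1)])/1000
M={'hanger':[B(-50,45,-18,18,0,6),B(-48,40,-6,6,0,56),B(39,45,-18,18,0,70),B(45,52,-6,6,12,22),B(45,52,-6,6,48,58),B(52,58,-6,6,2,22),B(52,58,-6,6,38,58)],
 'jar':[B(-26,26,-26,26,0,86),cyl(31,86,102)],
 'dock':[B(-46,46,-138,138,0,34)]}
def world(p,pts):
    c,s=np.cos(p[2]),np.sin(p[2]); z=p[3] if len(p)>3 else 0
    return np.c_[p[0]+c*pts[:,0]-s*pts[:,1],p[1]+s*pts[:,0]+c*pts[:,1],pts[:,2]+z]
def sil(im,p,parts,S=4):
    m=np.zeros((420*S,560*S),np.uint8)
    for b in parts:
        uv=((proj(im,world(p,b))+.5)*S*16).round().astype(np.int32)
        cv2.fillConvexPoly(m,cv2.convexHull(uv),255,shift=4)
    return cv2.resize(m,(560,420),interpolation=cv2.INTER_AREA)/255.
def fit(views,p0,parts,steps=(.01,.01,.1)):
    T=[(im,gaussian_filter(mk.astype(float),.7),oc) for im,mk,oc in views]
    def c(p):
        e=0
        for im,t,oc in T:
            d=(gaussian_filter(sil(im,p,parts),.7)-t)**2
            e+=d[oc].sum()/max(t.sum(),1) if oc is not None else d.sum()/t.sum()
        return e
    sx=np.vstack([p0]+[np.array(p0)+np.eye(3)[i]*steps[i] for i in range(3)])
    r=minimize(c,p0,method='Nelder-Mead',options=dict(initial_simplex=sx,xatol=1e-4,fatol=1e-5))
    return r.x,r.fun/len(T)
def outline(pic,im,p,parts,col=(0,0,255),S=5):
    for b in parts:
        uv=((proj(im,world(p,b))+.5)*S).round().astype(np.int32)
        cv2.polylines(pic,[cv2.convexHull(uv)],True,col,1)
E
python3 - <<'E'
from fit import *
import pickle
a=get_image('scene'); ha=masks_of('scene','hanger_1'); ja=masks_of('scene','jar_1'); da=masks_of('scene','dock')
b=get_image('top'); hb=masks_of('top','hanger_1'); jb=masks_of('top','jar_1'); db=masks_of('top','dock')
pickle.dump((a,ha,ja,da,b,hb,jb,db),open('v0.pkl','wb'))
def near(L,uv): 
    m=min(L,key=lambda m:np.hypot(*(np.array(m['position'])-uv))); 
    return m['pixels'] if np.hypot(*(np.array(m['position'])-uv))<12 else None
R={}
for n,u,v in(('hA',(304,236),(270,234)),('hB',(344,257),(231,268))):
    vs=[(im,k,None) for im,k in((a,near(ha,u)),(b,near(hb,v))) if k is not None]
    p0=onz(b,v,.025)[0]
    best=min((fit(vs,[p0[0],p0[1],y],M['hanger']) for y in(.2,.6,1.0)),key=lambda r:r[1])
    R[n]=best[0]; print(n,len(vs),best)
for n,u,v in(('j1',(309,208),(308,243)),('j2',(291,193),(336,228)),('j3',(286,169),(0,0))):
    vs=[(im,k,None) for im,k in((a,near(ja,u)),(b,near(jb,v))) if k is not None]
    p0=onz(a,u,.055)[0]
    best=fit(vs,[p0[0],p0[1],.2],M['jar'],(.01,.01,.3)); R[n]=best[0]; print(n,len(vs),p0.round(3),best)
p0=onz(a,(265,202),.03)[0]
k=near(da,(265,202))
best=min((fit([(a,k,None)],[p0[0],p0[1],y],M['dock']) for y in(0,.2,-.2)),key=lambda r:r[1]); R['dock']=best[0]; print('dock',best)
# panel keypoints
C1=np.array([[195,175],[199,213],[303,230],[304,268],[415,287],[415,327]])/5+[210,225]-.4
C2=np.array([[240,82],[247,122],[170,135],[176,166],[96,192],[104,223]])/4+[160,145]-.4
P=np.array([[2.5,y,z] for y in(-74,0,74) for z in(146,110)])/1000
r=lambda p:np.r_[(proj(a,world(p,P))-C1).ravel(),(proj(b,world(p,P))-C2).ravel()]
from scipy.optimize import least_squares
s=min((least_squares(r,[.6,.3,y,0]) for y in(0,.5,1)),key=lambda s:s.cost); R['panel']=s.x; print('panel',s.x,s.fun.round(1))
pickle.dump(R,open('R0.pkl','wb'))
for im,nm,(x0,y0) in((a,'o1.png',(225,150)),(b,'o2.png',(160,150))):
    pic=cv2.resize(im['pixels'][:,:,::-1],None,fx=5,fy=5,interpolation=cv2.INTER_CUBIC)
    for n in R:
        k={'h':'hanger','j':'jar','d':'dock'}.get(n[0])
        parts=M[k] if k else [B(0,5,-111,111,0,184)]+[B(0,5,y-9,y+9,z,z+26) for y in(-74,0,74) for z in(97,133)]
        outline(pic,im,R[n],parts)
    cv2.imwrite('pics/'+nm,cv2.resize(pic[y0*5:y0*5+750,x0*5:x0*5+1000],(800,600),interpolation=cv2.INTER_AREA))
E
```

```text
hA 2 (array([0.43497531, 0.26028257, 0.80328758]), np.float64(0.022014016730481326))
hB 2 (array([0.33402255, 0.37977551, 0.37564002]), np.float64(0.059945530669035345))
j1 2 [0.391 0.162 0.055] (array([ 0.38975505,  0.16224438, -0.36477918]), np.float64(0.06292762214520321))
j2 2 [0.434 0.074 0.055] (array([ 0.4344617 ,  0.07115402, -0.04115071]), np.float64(0.027022480617050582))
j3 1 [ 0.421 -0.059  0.055] (array([ 0.4164725 , -0.05595348, -0.30212633]), np.float64(0.2846858616768759))
dock (array([0.52176762, 0.05626664, 0.15533796]), np.float64(0.007426715593175501))
panel [ 0.58559744  0.45968543  0.76381944 -0.00229129] [ 0.3 -0.3  0.2 -0.2  0.   0.1  0.2  0.2  0.   0.6 -0.1  0.2  0.1  0.3
 -0.5 -1.7  0.1  0.2  0.3  0.4  0.3 -0.1  0.3  0. ]
```

View pics/o1.png

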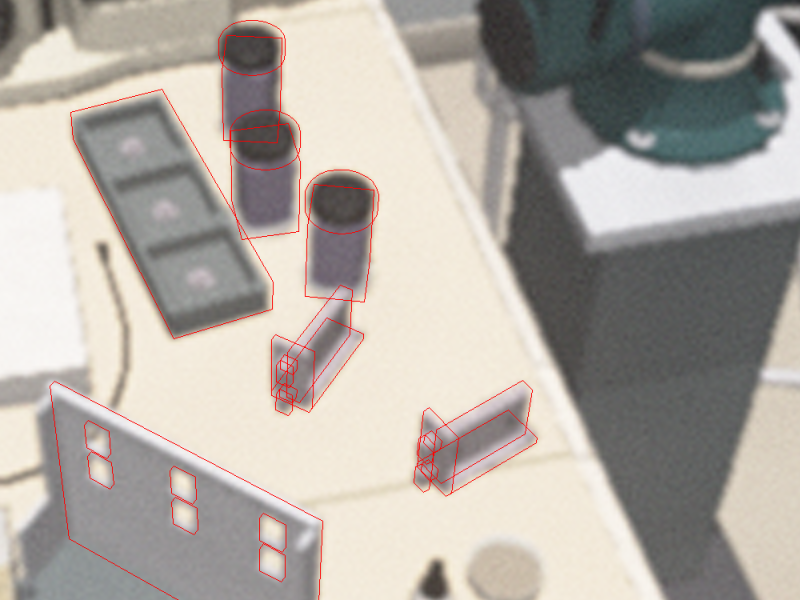

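View pics/o2.png

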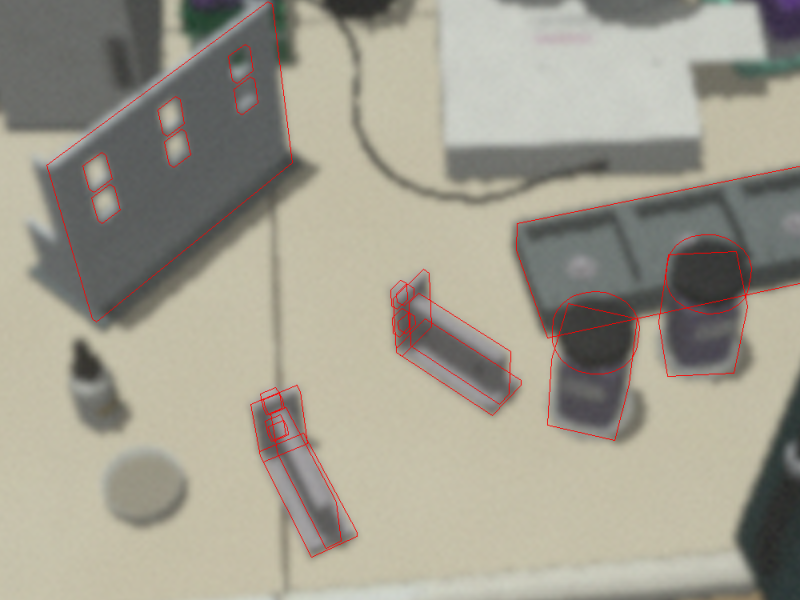

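Overlay: hangers A and B, the dock, the panel and its slots all match. I choose the two grey hangers, not the red one at (368,340). I still need the lid centres, the microscope and the dropper before swinging the arm.

Run:
```python
from fit import *
import pickle
a=pickle.load(open('v0.pkl','rb'))[0]; b=pickle.load(open('v0.pkl','rb'))[4]
for n,u in(('j1',(341,200)),('j2',(263,135)),('j3',(250,47))): print(n,onz(a,np.array(u)/4+[225,150],.102).round(4))
for n,u in(('j1',(596,338)),('j2',(708,275))): print(n,onz(b,np.array(u)/4+[160,150],.102).round(4))
for n,u,z in(('eyetip',(430/1.4,70/1.4),.43),('eyetip2',(445/1.4,75/1.4),.41),('base near',(365/1.4,240/1.4),.0),('baseleft',(300/1.4,243/1.4),0),('base front',(400/1.4,235/1.4),0),('tab edge',(437/1.4,180/1.4),0)): print(n,onz(a,u,z).round(3))
print('top eyes',onz(b,(728/1.4,215/1.4),.43).round(3))
print('dropper',onz(b,(95/4+160,440/4+145),0).round(3),'dish',onz(b,(145/4+160,505/4+145),.01).round(3))
R=pickle.load(open('R0.pkl','rb'))
for y in(74,0,-74): print(world(np.r_[R['panel'][:3]],np.array([[-.045,y/1000,.085],[-.075,y/1000,.098]])).round(4).tolist())
for y in(92,0,-92): print(world(R['dock'],np.array([[0,y/1000,.014]])).round(4))
```

```text
j1 [[0.3911 0.1716 0.102 ]]
j2 [[0.4358 0.0769 0.102 ]]
j3 [[ 0.4191 -0.0439  0.102 ]]
j1 [[0.377  0.1625 0.102 ]]
j2 [[0.4248 0.0724 0.102 ]]
eyetip [[ 0.303 -0.235  0.43 ]]
eyetip2 [[ 0.262 -0.24   0.41 ]]
base near [[ 0.507 -0.132  0.   ]]
baseleft [[ 0.688 -0.161  0.   ]]
base front [[ 0.406 -0.131  0.   ]]
tab edge [[ 0.232 -0.366  0.   ]]
top eyes [[ 0.318 -0.286  0.43 ]]
dropper [[0.412 0.535 0.   ]] dish [[0.345 0.495 0.01 ]]
[[0.5019, 0.482, 0.085], [0.4802, 0.4613, 0.098]]
[[0.5531, 0.4286, 0.085], [0.5314, 0.4078, 0.098]]
[[0.6043, 0.3751, 0.085], [0.5826, 0.3544, 0.098]]
[[0.5075 0.1472 0.014 ]]
[[0.5218 0.0563 0.014 ]]
[[ 0.536  -0.0346  0.014 ]]
```

Request:
{"api": "play_rows", "payload": {"deltas": [{"gripper": 9.4,"slide": [0,0,6],"rot": [0,0,0]},{"gripper": 9.4,"slide": [0,0,12],"rot": [0,0,0]},{"gripper": 9.4,"slide": [0,0,18],"rot": [0,0,0]},{"gripper": 9.4,"slide": [0,0,24],"rot": [0,0,0]},{"gripper": 9.4,"slide": [0,0,30],"rot": [0,0,0]},{"gripper": 9.4,"slide": [0,0,35],"rot": [0,0,0]},{"gripper": 9.4,"slide": [0,0,35],"rot": [0,0,0]},{"gripper": 9.4,"slide": [3,5,35],"rot": [0,0,0]},{"gripper": 9.4,"slide": [6,10,35],"rot": [0,0,0]},{"gripper": 9.4,"slide": [9,15,35],"rot": [0,0,0]},{"gripper": 9.4,"slide": [12,20,35],"rot": [0,0,0]},{"gripper": 9.4,"slide": [12,20,35],"rot": [0,0,0]}]}}

```text
clock: 2.8
position: [0.2995, -0.3167, 0.577]
tool_rot: [0.003, 0.986, 0.168, 0.002]
contact_force: [0.3, 0.3, -0.4]
gripper_width: 0.998
gripper_force: 0.0
```

Request:
{"api": "play_rows", "payload": {"deltas": [{"gripper": 9.4,"slide": [2,5,0],"rot": [0,0,0.05]},{"gripper": 9.4,"slide": [4,10,0],"rot": [0,0,0.1]},{"gripper": 9.4,"slide": [6,15.5,0],"rot": [0,0,0.15]},{"gripper": 9.4,"slide": [8,21,0],"rot": [0,0,0.2]},{"gripper": 9.4,"slide": [9,27,0],"rot": [0,0,0.25]},{"gripper": 9.4,"slide": [10,33,0],"rot": [0,0,0.3]},{"gripper": 9.4,"slide": [11,39,-2],"rot": [0,0,0.35]},{"gripper": 9.4,"slide": [12,45,-4],"rot": [0,0,0.4]},{"gripper": 9.4,"slide": [13,51,-6],"rot": [0,0,0.44]},{"gripper": 9.4,"slide": [13.6,55,-9],"rot": [0,0,0.47]},{"gripper": 9.4,"slide": [13.6,58,-14],"rot": [0,0,0.47]},{"gripper": 9.4,"slide": [13.6,58,-19],"rot": [0,0,0.47]}]}}

```text
clock: 4.3
position: [0.4358, 0.2611, 0.3818]
tool_rot: [0.0, 0.921, 0.391, 0.0]
contact_force: [0.5, 0.4, -0.6]
gripper_width: 1.001
gripper_force: 0.0
```

```bash
cat > hf.py <<'E'
from fit import *
# refit hangers from network masks: python hf.py x y yaw
import sys
g=[float(v) for v in sys.argv[1:4]]
vs=[]
for n in('scene','top'):
    im=get_image(n); e=sil(im,g,M['hanger'])>.5
    L=masks_of(n,'hanger_1'); c=[((m['pixels']&e).sum()/e.sum(),m) for m in L]
    print(n,[(np.round(m['position']).tolist(),round(m['p'],2),round(o,2)) for o,m in c])
    if c:
        o,m=max(c,key=lambda t:t[0])
        if o>.2: vs.append((im,m['pixels'],None))
if vs: print('both',fit(vs,g,M['hanger']))
for v in vs: print('one',fit([v],g,M['hanger']))
s=get_state(); print(s['clock'],s['position'].round(4),s['tool_rot'].round(4),s['joint_pos'].round(2))
E
python3 hf.py .435 .260 .803
```

```text
scene [([305.0, 234.0], 0.92, np.float64(0.92)), ([343.0, 258.0], 0.64, np.float64(0.0)), ([370.0, 341.0], 0.58, np.float64(0.0))]
top [([232.0, 269.0], 0.84, np.float64(0.0)), ([135.0, 269.0], 0.83, np.float64(0.0))]
both (array([0.43334228, 0.25632032, 0.8093061 ]), np.float64(0.017406522617513367))
one (array([0.43334228, 0.25632032, 0.8093061 ]), np.float64(0.017406522617513367))
4.5 [0.4353 0.2591 0.3845] [ 2.000e-04  9.212e-01  3.892e-01 -2.000e-04] [ 0.43  0.02  1.13 -0.    2.    1.2 ]
```

Request:
{"api": "play_rows", "payload": {"deltas": [{"gripper": 5,"slide": [0,0.1,-6],"rot": [0,0,0]},{"gripper": 5,"slide": [0,0.1,-12],"rot": [0,0,0]},{"gripper": 5,"slide": [0,0.1,-18],"rot": [0,0,0]},{"gripper": 5,"slide": [0,0.1,-24],"rot": [0,0,0]},{"gripper": 5,"slide": [0,0.1,-29],"rot": [0,0,0]},{"gripper": 5,"slide": [0,0.1,-32],"rot": [0,0,0]},{"gripper": 5,"slide": [0,0.1,-34.7],"rot": [0,0,0]},{"gripper": 5,"slide": [0,0.1,-34.7],"rot": [0,0,0]}]}}

```text
clock: 5.5
position: [0.4378, 0.2613, 0.0399]
tool_rot: [0.0, 0.921, 0.389, 0.002]
contact_force: [-0.2, 0.7, 0.7]
gripper_width: 0.533
gripper_force: 0.0
```

Request:
{"api": "play_rows", "payload": {"deltas": [{"gripper": 0.6,"slide": [0,0,0],"rot": [0,0,0]},{"gripper": 0.6,"slide": [0,0,0],"rot": [0,0,0]},{"gripper": 0.6,"slide": [0,0,0],"rot": [0,0,0]},{"gripper": 0.6,"slide": [0,0,0],"rot": [0,0,0]},{"gripper": 0.6,"slide": [0,0,0],"rot": [0,0,0]},{"gripper": 0.6,"slide": [0,0,0],"rot": [0,0,0]}]}}

```text
clock: 6.25
position: [0.435, 0.2609, 0.038]
tool_rot: [0.0, 0.921, 0.39, 0.001]
contact_force: [-0.3, -1.1, 3.3]
gripper_width: 0.127
gripper_force: 30.0
```

Request:
{"api": "play_rows", "payload": {"deltas": [{"gripper": 0.6,"slide": [0,0,3],"rot": [0,0,0]},{"gripper": 0.6,"slide": [0,0,7],"rot": [0,0,-0.02]},{"gripper": 0.6,"slide": [1,0.5,10],"rot": [0,0,-0.04]},{"gripper": 0.6,"slide": [4,2.5,10],"rot": [0,0,-0.04]},{"gripper": 0.6,"slide": [8,5,10],"rot": [0,0,-0.04]},{"gripper": 0.6,"slide": [11.5,7.2,10],"rot": [0,0,-0.04]},{"gripper": 0.6,"slide": [13.5,8.5,9.9],"rot": [0,0,-0.04]},{"gripper": 0.6,"slide": [13.5,8.5,9.9],"rot": [0,0,-0.04]}]}}

```text
clock: 7.25
position: [0.5696, 0.346, 0.1341]
tool_rot: [0.0, 0.928, 0.371, -0.002]
contact_force: [-0.9, 0.1, -1.7]
gripper_width: 0.129
gripper_force: 30.0
```

```bash
cat > chk.py <<'E'
from fit import *
import pickle,sys
# check held hanger vs panel: overlay both views
R=pickle.load(open('R0.pkl','rb')); s=get_state(); q=s['tool_rot']; yaw=2*np.arctan2(q[2],q[1])
p=np.r_[s['position'][:2],yaw,s['position'][2]-.038]
print(s['clock'],s['position'].round(4),'yaw',round(yaw,4),'q',q.round(4)); d=s['position'][:2]-R['panel'][:2]; c,n=np.cos(R['panel'][2]),np.sin(R['panel'][2])
print('panel local mm',((np.array([[c,n],[-n,c]])@d)*1000).round(1),'z',p[3].round(4),s['contact_force'].round(1))
out=[]
for nm in('scene','top'):
    im=get_image(nm); pic=cv2.resize(im['pixels'][:,:,::-1],None,fx=5,fy=5,interpolation=cv2.INTER_CUBIC)
    if len(sys.argv)>2: outline(pic,im,p,M['hanger'])
    outline(pic,im,np.r_[R['panel'][:3],0],[B(0,5,y-9,y+9,z,z+26) for y in(-74,0,74) for z in(97,133)],(0,160,0))
    u=(proj(im,[[p[0],p[1],p[3]+.03]])[0]*5).astype(int)
    out.append(pic[max(u[1]-260,0):u[1]+260,u[0]-200:u[0]+200][:520])
h=min(o.shape[0] for o in out); cv2.imwrite('pics/'+sys.argv[1],np.hstack([o[:h] for o in out]))
E
python3 chk.py k1.png 1
```

```text
7.25 [0.5696 0.346  0.1341] yaw 0.761 q [ 1.000e-04  9.285e-01  3.714e-01 -1.800e-03]
panel local mm [-90.2 -71. ] z 0.0961 [-0.9  0.1 -1.7]
```

View pics/k1.png

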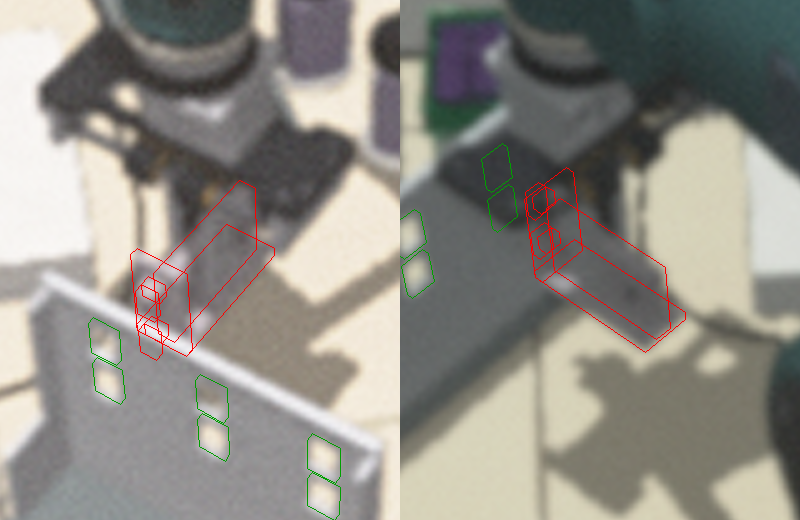

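Request:
{"api": "play_rows", "payload": {"deltas": [{"gripper": 0.6,"slide": [0.13,-0.14,0],"rot": [0,0,0]},{"gripper": 0.6,"slide": [0.13,-0.14,0],"rot": [0,0,0]},{"gripper": 0.6,"slide": [0.85,0.55,0],"rot": [0,0,0]},{"gripper": 0.6,"slide": [1.57,1.24,0],"rot": [0,0,0]},{"gripper": 0.6,"slide": [2.0,1.66,0],"rot": [0,0,0]},{"gripper": 0.6,"slide": [2.4,2.04,0],"rot": [0,0,0]},{"gripper": 0.6,"slide": [2.8,2.42,0],"rot": [0,0,0]},{"gripper": 0.6,"slide": [2.8,2.42,0],"rot": [0,0,0]}]}}

```text
clock: 8.35
position: [0.5978, 0.3703, 0.1363]
tool_rot: [0.0, 0.928, 0.371, -0.0]
contact_force: [-0.3, 0.1, -1.9]
gripper_width: 0.124
gripper_force: 30.0
```

```bash
python3 chk.py k2.png 1
```

```text
8.35 [0.5978 0.3703 0.1363] yaw 0.761 q [ 0.000e+00  9.285e-01  3.714e-01 -1.000e-04]
panel local mm [-53. -73.] z 0.0983 [-0.3  0.1 -1.9]
```

Request:
{"api": "play_rows", "payload": {"deltas": [{"gripper": 0.6,"slide": [0.2,0.1,0],"rot": [0,0,0]},{"gripper": 0.6,"slide": [0.35,0.21,0],"rot": [0,0,0]},{"gripper": 0.6,"slide": [0.5,0.34,0],"rot": [0,0,0]},{"gripper": 0.6,"slide": [0.62,0.47,0],"rot": [0,0,0]},{"gripper": 0.6,"slide": [0.65,0.5,0],"rot": [0,0,0]},{"gripper": 0.6,"slide": [0.65,0.5,0],"rot": [0,0,0]}]}}

```text
clock: 9.2
position: [0.6041, 0.375, 0.1364]
tool_rot: [0.0, 0.929, 0.371, -0.0]
contact_force: [-1.1, -0.4, -2.2]
gripper_width: 0.125
gripper_force: 30.0
```

Request:
{"api": "play_rows", "payload": {"deltas": [{"gripper": 0.6,"slide": [0.07,0.07,0],"rot": [0,0,0]},{"gripper": 0.6,"slide": [0.15,0.14,0],"rot": [0,0,0]},{"gripper": 0.6,"slide": [0.15,0.14,0],"rot": [0,0,0]}]}}

```text
clock: 9.57
position: [0.605, 0.3758, 0.1366]
tool_rot: [0.0, 0.929, 0.371, -0.001]
contact_force: [-3.7, -3.7, 1.2]
gripper_width: 0.122
gripper_force: 30.0
```

Request:
{"api": "play_rows", "payload": {"deltas": [{"gripper": 0.6,"slide": [0,0,-0.4],"rot": [0,0,0]},{"gripper": 0.6,"slide": [0,0,-0.8],"rot": [0,0,0]},{"gripper": 0.6,"slide": [0,0,-1.1],"rot": [0,0,0]},{"gripper": 0.6,"slide": [0,0,-1.35],"rot": [0,0,0]},{"gripper": 0.6,"slide": [0,0,-1.45],"rot": [0,0,0]},{"gripper": 0.6,"slide": [0,0,-1.45],"rot": [0,0,0]}]}}

```text
clock: 10.32
position: [0.605, 0.3759, 0.1231]
tool_rot: [0.0, 0.929, 0.371, -0.001]
contact_force: [-4.5, -3.0, 3.1]
gripper_width: 0.125
gripper_force: 30.0
```

Request:
{"api": "play_rows", "payload": {"deltas": [{"gripper": 0.6,"slide": [0,0,-0.15],"rot": [0,0,0]},{"gripper": 0.6,"slide": [0,0,-0.2],"rot": [0,0,0]},{"gripper": 0.6,"slide": [0,0,-0.2],"rot": [0,0,0]}]}}

```text
clock: 10.7
position: [0.6051, 0.3759, 0.123]
tool_rot: [0.0, 0.928, 0.371, 0.0]
contact_force: [-7.0, -5.7, 7.2]
gripper_width: 0.127
gripper_force: 30.0
```

Firmly seated: z stopped while the force rose. I'll release, lift straight up, and move above hanger B.

Request:
{"api": "play_rows", "payload": {"deltas": [{"gripper": 0.6,"slide": [-0.1,-0.1,0.15],"rot": [0,0,0]},{"gripper": 3.5,"slide": [-0.1,-0.1,0.15],"rot": [0,0,0]},{"gripper": 3.5,"slide": [-0.1,-0.1,0.15],"rot": [0,0,0]},{"gripper": 3.5,"slide": [-0.1,-0.1,0.15],"rot": [0,0,0]},{"gripper": 3.5,"slide": [-0.1,-0.1,0.15],"rot": [0,0,0]},{"gripper": 3.5,"slide": [-0.1,-0.1,2],"rot": [0,0,0]},{"gripper": 3.5,"slide": [-0.1,-0.1,5],"rot": [0,0,0]},{"gripper": 3.5,"slide": [-0.1,-0.1,10],"rot": [0,0,0]},{"gripper": 3.5,"slide": [-2,-0.1,14],"rot": [0,0,0]},{"gripper": 4,"slide": [-8,0,14],"rot": [0,0,-0.1]},{"gripper": 5,"slide": [-14,0,14],"rot": [0,0,-0.2]},{"gripper": 5,"slide": [-20,0,14],"rot": [0,0,-0.3]}]}}

```text
clock: 12.2
position: [0.4041, 0.3764, 0.262]
tool_rot: [-0.001, 0.974, 0.227, 0.001]
contact_force: [-0.1, -0.9, 0.5]
gripper_width: 0.528
gripper_force: 0.0
```

```bash
python3 hf.py .334 .380 .376; echo; python3 hf.py .6045 .3755 .76 | grep -v e.g.
python3 - <<'E'
from fit import *
a=get_image('scene');b=get_image('top')
x=[]
for im,X in((a,(.604,.375,.12)),(b,(.604,.375,.12)),(b,(.334,.38,.03))):
    u=proj(im,X)[0].astype(int); x.append(cv2.resize(im['pixels'][u[1]-45:u[1]+45,u[0]-30:u[0]+30,::-1],(260,390),interpolation=cv2.INTER_CUBIC))
cv2.imwrite('pics/k3.png',np.hstack(x))
E
```

```text
scene [([343.0, 260.0], 0.88, np.float64(0.9)), ([370.0, 338.0], 0.68, np.float64(0.0)), ([266.0, 249.0], 0.63, np.float64(0.0))]
top [([136.0, 269.0], 0.86, np.float64(0.0)), ([229.0, 182.0], 0.6, np.float64(0.0)), ([230.0, 267.0], 0.57, np.float64(0.94)), ([182.0, 249.0], 0.43, np.float64(0.0))]
both (array([0.33452754, 0.38061264, 0.37507302]), np.float64(0.03247785046279495))
one (array([0.33364823, 0.37845588, 0.39445077]), np.float64(0.028184515599255847))
one (array([0.33610826, 0.3819746 , 0.34572845]), np.float64(0.013075856661100166))
12.4 [0.4052 0.3767 0.2621] [-5.000e-04  9.733e-01  2.293e-01  1.800e-03] [ 0.65  0.09  1.3  -0.    1.75  1.75]

scene [([341.0, 257.0], 0.95, np.float64(0.0)), ([368.0, 341.0], 0.87, np.float64(0.0)), ([263.0, 249.0], 0.65, np.float64(0.03))]
top [([137.0, 270.0], 0.88, np.float64(0.0)), ([232.0, 268.0], 0.68, np.float64(0.0)), ([229.0, 182.0], 0.45, np.float64(0.1))]
12.6 [0.4071 0.3764 0.2604] [-0.000e+00  9.737e-01  2.278e-01  5.000e-04] [ 0.64  0.09  1.29 -0.    1.75  1.76]
```

View pics/k3.png

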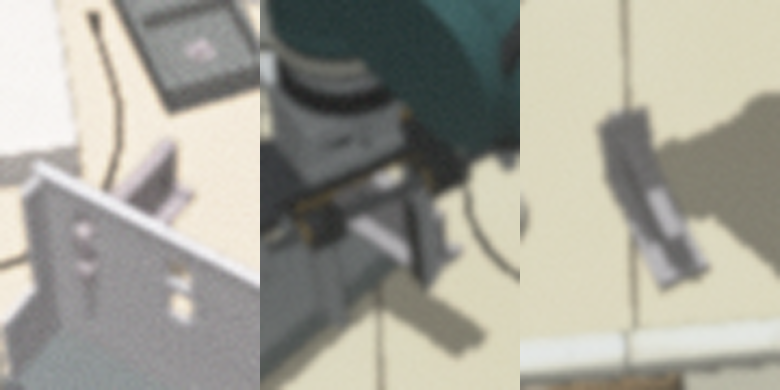

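The first hanger's tabs show in both slots (left crop), so it is hooked. Hanger B hasn't moved, so I'll grasp it next.

Request:
{"api": "play_rows", "payload": {"deltas": [{"gripper": 5,"slide": [-4,0.3,-2],"rot": [0,0,-0.05]},{"gripper": 5,"slide": [-7.2,0.5,-5],"rot": [0,0,-0.09]},{"gripper": 5,"slide": [-7.2,0.5,-10],"rot": [0,0,-0.09]},{"gripper": 5,"slide": [-7.2,0.5,-15],"rot": [0,0,-0.09]},{"gripper": 5,"slide": [-7.2,0.5,-19],"rot": [0,0,-0.09]},{"gripper": 5,"slide": [-7.2,0.5,-22.2],"rot": [0,0,-0.09]},{"gripper": 5,"slide": [-7.2,0.5,-22.2],"rot": [0,0,-0.09]},{"gripper": 0.6,"slide": [-7.2,0.5,-22.2],"rot": [0,0,-0.09]},{"gripper": 0.6,"slide": [-7.2,0.5,-22.2],"rot": [0,0,-0.09]},{"gripper": 0.6,"slide": [-7.2,0.5,-22.2],"rot": [0,0,-0.09]},{"gripper": 0.6,"slide": [-7.2,0.5,-22.2],"rot": [0,0,-0.09]},{"gripper": 0.6,"slide": [-7.2,0.5,-22.2],"rot": [0,0,-0.09]}]}}

```text
clock: 14.2
position: [0.3343, 0.3814, 0.0389]
tool_rot: [0.0, 0.983, 0.184, 0.001]
contact_force: [0.8, -2.9, 3.3]
gripper_width: 0.123
gripper_force: 30.0
```

Request:
{"api": "play_rows", "payload": {"deltas": [{"gripper": 0.6,"slide": [0,0,3],"rot": [0,0,0]},{"gripper": 0.6,"slide": [0,0,7],"rot": [0,0,0.06]},{"gripper": 0.6,"slide": [2,0.5,10],"rot": [0,0,0.14]},{"gripper": 0.6,"slide": [6,0.8,10],"rot": [0,0,0.22]},{"gripper": 0.6,"slide": [10,1.2,10],"rot": [0,0,0.3]},{"gripper": 0.6,"slide": [14,1.5,10],"rot": [0,0,0.36]},{"gripper": 0.6,"slide": [17,1.7,9.9],"rot": [0,0,0.39]},{"gripper": 0.6,"slide": [18.6,1.7,9.9],"rot": [0,0,0.39]},{"gripper": 0.6,"slide": [18.6,1.7,9.9],"rot": [0,0,0.39]},{"gripper": 0.6,"slide": [18.6,1.7,9.9],"rot": [0,0,0.39]}]}}

```text
clock: 15.45
position: [0.5185, 0.3986, 0.1369]
tool_rot: [-0.0, 0.928, 0.371, -0.001]
contact_force: [-0.0, 0.2, -0.8]
gripper_width: 0.126
gripper_force: 30.0
```

```bash
python3 chk.py k4.png 1
```

```text
15.45 [0.5185 0.3986 0.1369] yaw 0.7612 q [-1.000e-04  9.284e-01  3.715e-01 -6.000e-04]
panel local mm [-90.8   2.3] z 0.0989 [-0.   0.2 -0.8]
```

View pics/k4.png

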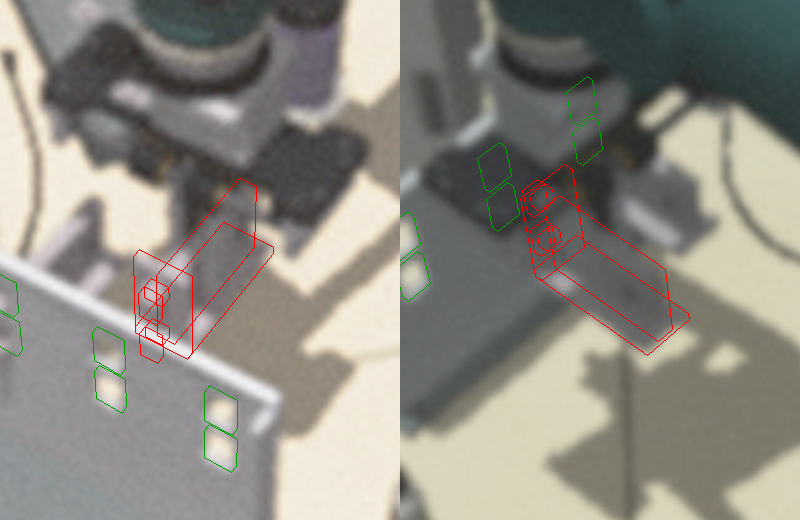

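Alignment looks right. Pressing in.

Request:
{"api": "play_rows", "payload": {"deltas": [{"gripper": 0.6,"slide": [0.06,-0.06,0],"rot": [0,0,0]},{"gripper": 0.6,"slide": [0.78,0.63,0],"rot": [0,0,0]},{"gripper": 0.6,"slide": [1.5,1.32,0],"rot": [0,0,0]},{"gripper": 0.6,"slide": [1.95,1.75,0],"rot": [0,0,0]},{"gripper": 0.6,"slide": [2.35,2.14,0],"rot": [0,0,0]},{"gripper": 0.6,"slide": [2.73,2.5,0],"rot": [0,0,0]},{"gripper": 0.6,"slide": [2.73,2.5,0],"rot": [0,0,0]}]}}

```text
clock: 16.42
position: [0.5471, 0.4236, 0.1368]
tool_rot: [0.0, 0.929, 0.371, -0.0]
contact_force: [-0.6, -0.3, -1.9]
gripper_width: 0.125
gripper_force: 30.0
```

Request:
{"api": "play_rows", "payload": {"deltas": [{"gripper": 0.6,"slide": [0.15,0.14,0],"rot": [0,0,0]},{"gripper": 0.6,"slide": [0.3,0.28,0],"rot": [0,0,0]},{"gripper": 0.6,"slide": [0.45,0.42,0],"rot": [0,0,0]},{"gripper": 0.6,"slide": [0.58,0.55,0],"rot": [0,0,0]},{"gripper": 0.6,"slide": [0.68,0.64,0],"rot": [0,0,0]},{"gripper": 0.6,"slide": [0.68,0.64,0],"rot": [0,0,0]}]}}

```text
clock: 17.18
position: [0.5527, 0.4287, 0.1371]
tool_rot: [0.001, 0.929, 0.371, -0.002]
contact_force: [-3.7, -4.0, 1.1]
gripper_width: 0.128
gripper_force: 30.0
```

Contact with the panel at (0.553, 0.4287), as predicted. Lowering now.

Request:
{"api": "play_rows", "payload": {"deltas": [{"gripper": 0.6,"slide": [0,0,-0.4],"rot": [0,0,0]},{"gripper": 0.6,"slide": [0,0,-0.8],"rot": [0,0,0]},{"gripper": 0.6,"slide": [0,0,-1.15],"rot": [0,0,0]},{"gripper": 0.6,"slide": [0,0,-1.4],"rot": [0,0,0]},{"gripper": 0.6,"slide": [0,0,-1.6],"rot": [0,0,0]},{"gripper": 0.6,"slide": [0,0,-1.7],"rot": [0,0,0]},{"gripper": 0.6,"slide": [0,0,-1.7],"rot": [0,0,0]}]}}

```text
clock: 18.05
position: [0.5526, 0.429, 0.1238]
tool_rot: [0.0, 0.928, 0.371, -0.001]
contact_force: [-6.6, -5.5, 9.0]
gripper_width: 0.126
gripper_force: 30.0
```

Seated as well. Release, lift, and turn for the jars.

Request:
{"api": "play_rows", "payload": {"deltas": [{"gripper": 0.6,"slide": [-0.1,-0.1,0.4],"rot": [0,0,0]},{"gripper": 3.5,"slide": [-0.1,-0.1,0.4],"rot": [0,0,0]},{"gripper": 3.5,"slide": [-0.1,-0.1,0.4],"rot": [0,0,0]},{"gripper": 3.5,"slide": [-0.1,-0.1,0.4],"rot": [0,0,0]},{"gripper": 3.5,"slide": [-0.1,-0.1,0.4],"rot": [0,0,0]},{"gripper": 3.5,"slide": [-0.1,-0.1,3],"rot": [0,0,0]},{"gripper": 3.5,"slide": [-0.1,-0.1,8],"rot": [0,0,0]},{"gripper": 3.5,"slide": [-0.1,-0.1,14],"rot": [0,0,0]},{"gripper": 5,"slide": [-5,-2,16],"rot": [0,0,0.15]},{"gripper": 7,"slide": [-10,-4,16],"rot": [0,0,0.3]},{"gripper": 9.4,"slide": [-16,-6,16],"rot": [0,0,0.48]},{"gripper": 9.4,"slide": [-20,-8,16],"rot": [0,0,0.62]}]}}

```text
clock: 19.55
position: [0.3516, 0.3492, 0.2805]
tool_rot: [-0.0, 0.769, 0.639, 0.001]
contact_force: [-0.2, -0.4, 1.1]
gripper_width: 0.761
gripper_force: 0.0
```

```bash
cat > jf.py <<'E'
from fit import *
import sys
def jarfit(guess):
    V=[]
    for n in('scene','top'):
        im=get_image(n); V.append((im,masks_of(n,'jar_1')))
    out=[]
    for g in guess:
        vs=[];
        for im,L in V:
            e=sil(im,[*g,0],M['jar'])>.5
            c=[((m['pixels']&e).sum()/(m['pixels']|e).sum(),m) for m in L]
            if c:
                o,m=max(c,key=lambda t:t[0])
                if o>.4: vs.append((im,m['pixels'],None))
        o=[]
        for sub in([vs] if len(vs)<2 else [vs,vs[:1],vs[1:]]):
            if not sub: continue
            b=[fit(sub,[*g,y],M['jar'],(.006,.006,.2)) for y in(0,.4,-.4,.8)]
            o.append([(r[0].round(4).tolist(),round(r[1],3)) for r in sorted(b,key=lambda r:r[1])[:2]])
        print(g,len(vs)); [print('   ',x) for x in o]
    return V
if __name__=='__main__':
    V=jarfit([(.39,.163),(.4345,.072),(.418,-.052)])
    a,b=V[0][0],V[1][0]; x=[]
    for im,X in((a,(.575,.4,.12)),(b,(.575,.4,.12)),(a,(.41,.06,.05)),(b,(.41,.06,.05))):
        u=proj(im,X)[0].astype(int); x.append(cv2.resize(im['pixels'][u[1]-40:u[1]+40,u[0]-55:u[0]+55,::-1],(400,290),interpolation=cv2.INTER_CUBIC))
    cv2.imwrite('pics/k5.png',np.vstack([np.hstack(x[:2]),np.hstack(x[2:])]))
    s=get_state(); print(s['clock'],s['position'].round(4),s['tool_rot'].round(3))
E
python3 jf.py
```

```text
(0.39, 0.163) 1
    [([0.3871, 0.1623, -0.3417], np.float64(0.03)), ([0.3869, 0.1622, 1.2076], np.float64(0.031))]
(0.4345, 0.072) 1
    [([0.4138, 0.0793, -0.1053], np.float64(0.593)), ([0.41, 0.0805, 1.4368], np.float64(0.595))]
(0.418, -0.052) 1
    [([0.4162, -0.0611, -0.3856], np.float64(0.2)), ([0.4155, -0.0625, 1.1915], np.float64(0.201))]
19.75 [0.3536 0.3498 0.2807] [0.    0.771 0.637 0.001]
```

View pics/k5.png

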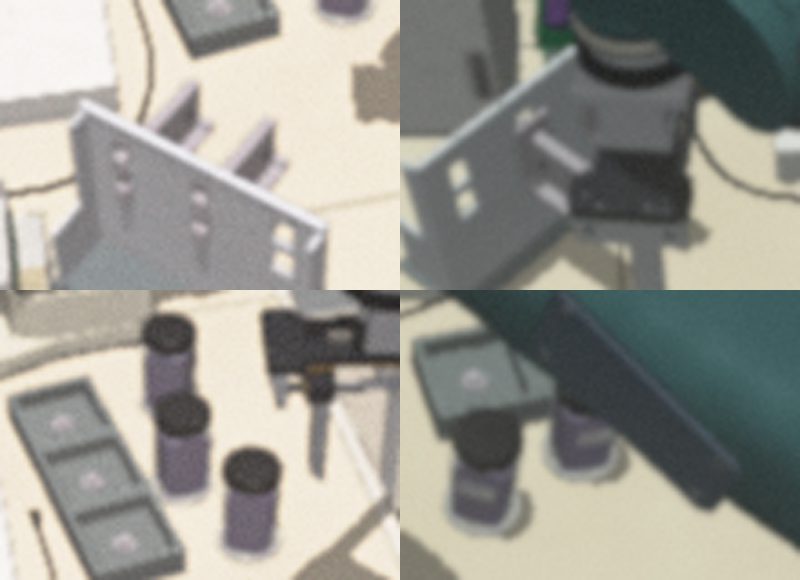

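Both hangers are hooked, with tabs through in both slots of columns 2 and 3. The lower crops show the three jars, and the j1 lid is at (0.389, 0.163). Moving to grip j1.

Request:
{"api": "play_rows", "payload": {"deltas": [{"gripper": 9.4,"slide": [1,-5,-2],"rot": [0,0,-0.05]},{"gripper": 9.4,"slide": [2,-10,-4],"rot": [0,0,-0.1]},{"gripper": 9.4,"slide": [3,-15,-6],"rot": [0,0,-0.15]},{"gripper": 9.4,"slide": [3.4,-18.6,-9],"rot": [0,0,-0.15]},{"gripper": 9.4,"slide": [3.4,-18.6,-11],"rot": [0,0,-0.15]},{"gripper": 9.4,"slide": [3.4,-18.6,-11],"rot": [0,0,-0.15]},{"gripper": 9.4,"slide": [3.4,-18.6,-15],"rot": [0,0,-0.15]},{"gripper": 9.4,"slide": [3.4,-18.6,-18.6],"rot": [0,0,-0.15]},{"gripper": 9.4,"slide": [3.4,-18.6,-18.6],"rot": [0,0,-0.15]},{"gripper": 5,"slide": [3.4,-18.6,-18.6],"rot": [0,0,-0.15]},{"gripper": 5,"slide": [3.4,-18.6,-18.6],"rot": [0,0,-0.15]},{"gripper": 5,"slide": [3.4,-18.6,-18.6],"rot": [0,0,-0.15]}]}}

```text
clock: 21.25
position: [0.3887, 0.1641, 0.0955]
tool_rot: [0.001, 0.817, 0.577, 0.001]
contact_force: [0.8, 0.4, 0.3]
gripper_width: 0.718
gripper_force: 0.0
```

Request:
{"api": "play_rows", "payload": {"deltas": [{"gripper": 5,"slide": [0,0,0],"rot": [0,0,0]},{"gripper": 5,"slide": [0,0,0],"rot": [0,0,0]},{"gripper": 5,"slide": [0,0,0],"rot": [0,0,0]}]}}

```text
clock: 21.62
position: [0.3884, 0.1639, 0.0948]
tool_rot: [0.0, 0.817, 0.577, 0.001]
contact_force: [2.3, -1.0, 3.3]
gripper_width: 0.61
gripper_force: 30.0
```

Request:
{"api": "play_rows", "payload": {"deltas": [{"gripper": 5,"slide": [0,0,2],"rot": [0,0,0]},{"gripper": 5,"slide": [0,0,6],"rot": [0,0,0.1]},{"gripper": 5,"slide": [2,-0.3,7],"rot": [0,0,0.2]},{"gripper": 5,"slide": [5,-0.7,7],"rot": [0,0,0.3]},{"gripper": 5,"slide": [8,-1.1,7],"rot": [0,0,0.4]},{"gripper": 5,"slide": [10.5,-1.4,7],"rot": [0,0,0.49]},{"gripper": 5,"slide": [11.9,-1.6,7],"rot": [0,0,0.49]},{"gripper": 5,"slide": [11.9,-1.6,7],"rot": [0,0,0.49]},{"gripper": 5,"slide": [11.9,-1.6,7],"rot": [0,0,0.49]}]}}

```text
clock: 22.75
position: [0.5058, 0.148, 0.1636]
tool_rot: [-0.001, 0.652, 0.758, -0.0]
contact_force: [0.4, -0.6, -2.4]
gripper_width: 0.609
gripper_force: 30.0
```

```bash
cat > jc.py <<'E'
from fit import *
import sys,pickle
R=pickle.load(open('R0.pkl','rb')); w=int(sys.argv[1])
W=world(R['dock'],np.array([[0,(2-w)*.092,.014]]))[0]
s=get_state(); p=s['position']; z=p[2]-.094; q=s['tool_rot']; print(s['clock'],p.round(4),'yaw',2*np.arctan2(q[2],q[1]),'z',z,'well',W.round(4))
body=[B(-26,26,-26,26,0,86)]; x=[]
for n in('scene','top'):
    im=get_image(n); g=[p[0],p[1],.155,z]; e=sil(im,g,M['jar'])>.5
    L=masks_of(n,'jar_1'); c=[((m['pixels']&e).sum()/(m['pixels']|e).sum(),m) for m in L]
    if c and max(t[0] for t in c)>.3:
        mk=max(c,key=lambda t:t[0])[1]['pixels']
        # only compare in the lower part of the jar (below the lid) where fingers do not hide it
        u=proj(im,[[p[0],p[1],z+.08]])[0]; oc=np.zeros(mk.shape,bool); oc[int(u[1]):]=1
        P=[np.array(b)+[0,0,z] for b in M['jar']]
        for y in(.155,-.2,.5): r=fit([(im,mk,oc)],[p[0],p[1],y],P,(.006,.006,.2)); print(n,r[0].round(4),round(r[1],3))
    pic=cv2.resize(im['pixels'][:,:,::-1],None,fx=5,fy=5,interpolation=cv2.INTER_CUBIC)
    outline(pic,im,g,M['jar']); outline(pic,im,R['dock'],[B(-38,38,y-38,y+38,34,34) for y in(-92,0,92)],(0,160,0))
    u=(proj(im,[[p[0],p[1],z+.03]])[0]*5).astype(int); x.append(pic[u[1]-250:u[1]+250,u[0]-200:u[0]+200])
cv2.imwrite('pics/'+sys.argv[2],np.hstack(x))
E
python3 jc.py 1 j1.png
```

```text
22.75 [0.5058 0.148  0.1636] yaw 1.7203990769943989 z 0.06964792409047318 well [0.5075 0.1472 0.014 ]
scene [ 0.5034  0.1459 -0.2934] 0.029
scene [ 0.5032  0.1454 -0.2954] 0.029
scene [0.5033 0.1457 1.2776] 0.029
top [ 0.5069  0.1479 -0.0473] 0.178
top [ 0.5069  0.1476 -0.062 ] 0.177
top [ 0.5065  0.1479 -0.042 ] 0.178
```

View pics/j1.png

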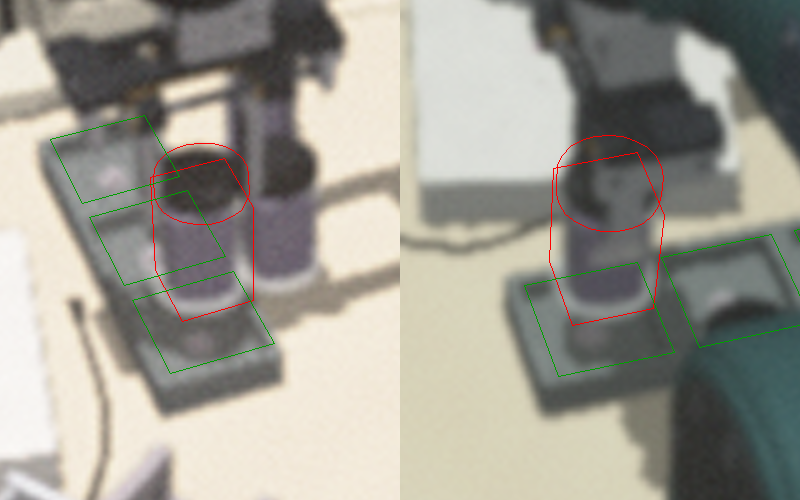

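Jar held upright and centred over well 1. Lowering it.

Request:
{"api": "play_rows", "payload": {"deltas": [{"gripper": 5,"slide": [0.1,0,-1.5],"rot": [0,0,0]},{"gripper": 5,"slide": [0.1,0,-3],"rot": [0,0,0]},{"gripper": 5,"slide": [0.1,0,-4],"rot": [0,0,0]},{"gripper": 5,"slide": [0.1,0,-4.6],"rot": [0,0,0]},{"gripper": 5,"slide": [0.1,0,-5.1],"rot": [0,0,0]},{"gripper": 5,"slide": [0.1,0,-5.4],"rot": [0,0,0]},{"gripper": 5,"slide": [0.1,0,-5.6],"rot": [0,0,0]},{"gripper": 5,"slide": [0.1,0,-5.6],"rot": [0,0,0]}]}}

```text
clock: 23.95
position: [0.5079, 0.1478, 0.1089]
tool_rot: [0.0, 0.652, 0.758, 0.0]
contact_force: [-0.7, 0.1, 1.5]
gripper_width: 0.609
gripper_force: 30.0
```

Request:
{"api": "play_rows", "payload": {"deltas": [{"gripper": 5,"slide": [0,0,-0.15],"rot": [0,0,0]},{"gripper": 5,"slide": [0,0,-0.25],"rot": [0,0,0]},{"gripper": 5,"slide": [0,0,-0.25],"rot": [0,0,0]}]}}

```text
clock: 24.32
position: [0.5081, 0.1478, 0.1087]
tool_rot: [0.001, 0.652, 0.758, 0.001]
contact_force: [-3.8, -0.5, 12.0]
gripper_width: 0.611
gripper_force: 30.0
```

Request:
{"api": "play_rows", "payload": {"deltas": [{"gripper": 5,"slide": [0,0,0.3],"rot": [0,0,0]},{"gripper": 9.4,"slide": [0,0,0.3],"rot": [0,0,0]},{"gripper": 9.4,"slide": [0,0,0.3],"rot": [0,0,0]},{"gripper": 9.4,"slide": [0,0,0.3],"rot": [0,0,0]},{"gripper": 9.4,"slide": [0,0,0.3],"rot": [0,0,0]},{"gripper": 9.4,"slide": [0,0,3],"rot": [0,0,0]},{"gripper": 9.4,"slide": [0,0,8],"rot": [0,0,0]},{"gripper": 9.4,"slide": [-3,-3,9],"rot": [0,0,-0.07]},{"gripper": 9.4,"slide": [-6,-6,9],"rot": [0,0,-0.15]},{"gripper": 9.4,"slide": [-7.4,-7.5,9],"rot": [0,0,-0.15]},{"gripper": 9.4,"slide": [-7.4,-7.5,9],"rot": [0,0,-0.15]}]}}

```text
clock: 25.7
position: [0.4333, 0.0722, 0.1959]
tool_rot: [0.0, 0.708, 0.707, 0.0]
contact_force: [1.0, -0.7, 0.2]
gripper_width: 1.002
gripper_force: 0.0
```

Run:
```python
from jf import *
V=jarfit([(.508,.148),(.4345,.072),(.418,-.052)])
im=V[0][0]; u=proj(im,(.46,.06,.05))[0].astype(int)
v=V[1][0]; w=proj(v,(.46,.06,.05))[0].astype(int)
cv2.imwrite('pics/k6.png',np.hstack([cv2.resize(i['pixels'][c[1]-55:c[1]+55,c[0]-40:c[0]+40,::-1],(400,550),interpolation=cv2.INTER_CUBIC) for i,c in((im,u),(v,w))]))
for n,L in zip(('scene','top'),(V[0][1],V[1][1])): print(n,[(np.round(m['position']).tolist(),round(m['p'],2),int(m['pixels'].sum())) for m in L])
```

```text
(0.508, 0.148) 2
    [([0.5106, 0.1438, 1.2126], np.float64(0.146)), ([0.5109, 0.1437, -0.3416], np.float64(0.146))]
    [([0.507, 0.1318, -0.0778], np.float64(0.044)), ([0.5067, 0.1317, 1.4799], np.float64(0.044))]
    [([0.5221, 0.1447, -0.0654], np.float64(0.059)), ([0.5211, 0.1434, -0.3732], np.float64(0.059))]
(0.4345, 0.072) 2
    [([0.4335, 0.0719, -0.0531], np.float64(0.039)), ([0.4334, 0.072, -0.0608], np.float64(0.039))]
    [([0.4337, 0.0701, -0.0569], np.float64(0.014)), ([0.4336, 0.0697, -0.0592], np.float64(0.015))]
    [([0.4306, 0.0732, -0.0569], np.float64(0.051)), ([0.431, 0.0732, -0.0572], np.float64(0.051))]
(0.418, -0.052) 2
    [([0.4168, -0.0497, 1.1783], np.float64(0.376)), ([0.4168, -0.0495, -0.3936], np.float64(0.376))]
    [([0.4165, -0.0598, -0.3926], np.float64(0.192)), ([0.4163, -0.06, 1.1637], np.float64(0.192))]
    [([0.4088, -0.0444, 1.2114], np.float64(0.454)), ([0.4085, -0.0447, -0.3545], np.float64(0.455))]
scene [([287.0, 169.0], 0.68, 365), ([292.0, 194.0], 0.64, 490), ([274.0, 208.0], 0.58, 494), ([268.0, 293.0], 0.36, 4077), ([349.0, 293.0], 0.18, 267)]
top [([308.0, 207.0], 0.94, 568), ([372.0, 231.0], 0.83, 440), ([334.0, 225.0], 0.73, 651)]
```

View pics/k6.png

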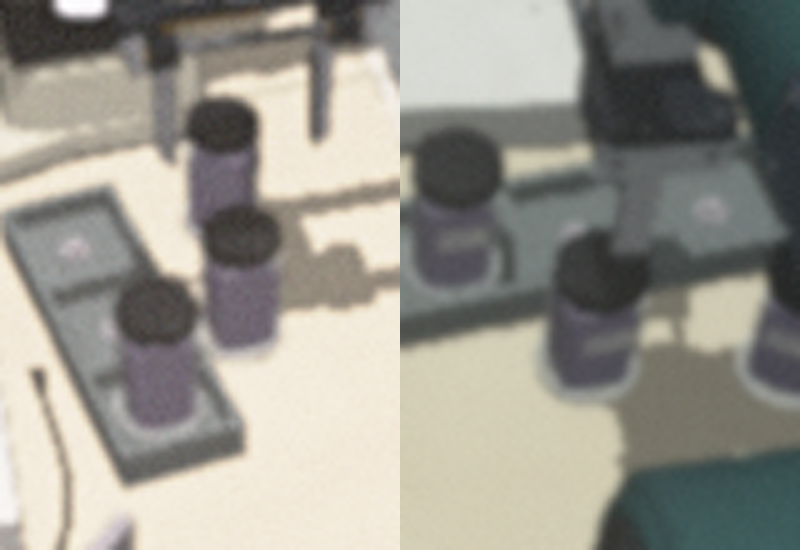

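Jar 1 stands in well 1, and j2 is confirmed under the gripper. Grasping j2.

Request:
{"api": "play_rows", "payload": {"deltas": [{"gripper": 9.4,"slide": [0,0,-5],"rot": [0,0,0]},{"gripper": 9.4,"slide": [0,0,-9],"rot": [0,0,0]},{"gripper": 9.4,"slide": [0,0,-10.1],"rot": [0,0,0]},{"gripper": 9.4,"slide": [0,0,-10.1],"rot": [0,0,0]},{"gripper": 5,"slide": [0,0,-10.1],"rot": [0,0,0]},{"gripper": 5,"slide": [0,0,-10.1],"rot": [0,0,0]},{"gripper": 5,"slide": [0,0,-10.1],"rot": [0,0,0]},{"gripper": 5,"slide": [0,0,-10.1],"rot": [0,0,0]},{"gripper": 5,"slide": [0,0,-10.1],"rot": [0,0,0]},{"gripper": 5,"slide": [0,0,-10.1],"rot": [0,0,0]},{"gripper": 5,"slide": [0,0,-10.1],"rot": [0,0,0]}]}}

```text
clock: 27.28
position: [0.4339, 0.0728, 0.0949]
tool_rot: [0.0, 0.707, 0.707, 0.0]
contact_force: [-0.6, 0.5, 3.1]
gripper_width: 0.611
gripper_force: 30.0
```

Request:
{"api": "play_rows", "payload": {"deltas": [{"gripper": 5,"slide": [0,0,3],"rot": [0,0,0]},{"gripper": 5,"slide": [0,0,7],"rot": [0,0,0.05]},{"gripper": 5,"slide": [3,-0.5,7],"rot": [0,0,0.1]},{"gripper": 5,"slide": [6,-1.1,7],"rot": [0,0,0.17]},{"gripper": 5,"slide": [8.8,-1.6,7],"rot": [0,0,0.17]},{"gripper": 5,"slide": [8.8,-1.6,7],"rot": [0,0,0.17]},{"gripper": 5,"slide": [8.8,-1.6,7],"rot": [0,0,0.17]}]}}

```text
clock: 28.15
position: [0.5206, 0.0569, 0.1635]
tool_rot: [-0.001, 0.645, 0.765, -0.001]
contact_force: [1.2, -0.6, -1.4]
gripper_width: 0.611
gripper_force: 30.0
```

Request:
{"api": "play_rows", "payload": {"deltas": [{"gripper": 5,"slide": [0,0,-2],"rot": [0,0,0]},{"gripper": 5,"slide": [0,0,-3.5],"rot": [0,0,0]},{"gripper": 5,"slide": [0,0,-4.5],"rot": [0,0,0]},{"gripper": 5,"slide": [0,0,-5.1],"rot": [0,0,0]},{"gripper": 5,"slide": [0,0,-5.5],"rot": [0,0,0]},{"gripper": 5,"slide": [0,0,-5.7],"rot": [0,0,0]},{"gripper": 5,"slide": [0,0,-5.8],"rot": [0,0,0]},{"gripper": 5,"slide": [0,0,-5.8],"rot": [0,0,0]}]}}

```text
clock: 29.15
position: [0.5218, 0.0569, 0.109]
tool_rot: [0.0, 0.644, 0.765, 0.0]
contact_force: [-4.3, -0.0, 6.7]
gripper_width: 0.61
gripper_force: 30.0
```

Request:
{"api": "play_rows", "payload": {"deltas": [{"gripper": 5,"slide": [0,0,0.2],"rot": [0,0,0]},{"gripper": 9.4,"slide": [0,0,0.2],"rot": [0,0,0]},{"gripper": 9.4,"slide": [0,0,0.2],"rot": [0,0,0]},{"gripper": 9.4,"slide": [0,0,0.2],"rot": [0,0,0]},{"gripper": 9.4,"slide": [0,0,0.2],"rot": [0,0,0]},{"gripper": 9.4,"slide": [0,0,3],"rot": [0,0,0]},{"gripper": 9.4,"slide": [0,0,8],"rot": [0,0,0]},{"gripper": 9.4,"slide": [-4,0,11],"rot": [0,0,0]},{"gripper": 9.4,"slide": [-9,0,12],"rot": [0,0,0]},{"gripper": 9.4,"slide": [-11,0,12],"rot": [0,0,0]},{"gripper": 9.4,"slide": [-11,0,12],"rot": [0,0,0]}]}}

```text
clock: 30.52
position: [0.4112, 0.0569, 0.2271]
tool_rot: [0.001, 0.644, 0.765, 0.001]
contact_force: [0.9, 0.4, 0.1]
gripper_width: 0.997
gripper_force: 0.0
```

Run:
```python
from jf import *
V=jarfit([(.4175,-.053)])
im=V[0][0]; u=proj(im,(.46,.0,.05))[0].astype(int)
v=V[1][0]; w=proj(v,(.46,.0,.05))[0].astype(int)
P=[]
for i,c in((im,u),(v,w)):
    pic=cv2.resize(i['pixels'][:,:,::-1],None,fx=5,fy=5,interpolation=cv2.INTER_CUBIC); outline(pic,i,[.4165,-.056,0],M['jar'])
    P.append(pic[max(0,c[1]*5-275):c[1]*5+275,c[0]*5-200:c[0]*5+200])
cv2.imwrite('pics/k7.png',np.hstack(P))
for n,L in zip(('scene','top'),(V[0][1],V[1][1])): print(n,[(np.round(m['position']).tolist(),round(m['p'],2),int(m['pixels'].sum())) for m in L])
```

```text
(0.4175, -0.053) 2
    [([0.4166, -0.0501, -0.3909], np.float64(0.171)), ([0.4168, -0.0496, -0.3896], np.float64(0.172))]
    [([0.4181, -0.0484, -0.3543], np.float64(0.026)), ([0.4192, -0.0485, -0.0972], np.float64(0.026))]
    [([0.4126, -0.0489, -0.3759], np.float64(0.296)), ([0.4133, -0.0493, 1.2048], np.float64(0.297))]
scene [([270.0, 207.0], 0.7, 523), ([263.0, 190.0], 0.66, 391), ([288.0, 172.0], 0.58, 451)]
top [([375.0, 230.0], 0.89, 496), ([331.0, 216.0], 0.68, 1388), ([309.0, 207.0], 0.63, 568), ([337.0, 201.0], 0.59, 576)]
```

View pics/k7.png

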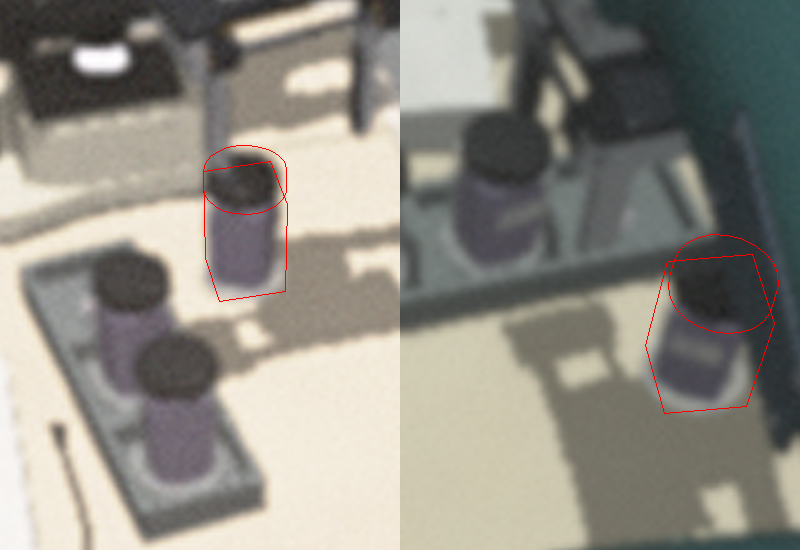

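Jars 1 and 2 are in their wells. j3 stands at (0.418, -0.049), and its label shows a yaw of about -0.5. I'll split the turn between pick and place to keep clear of the microscope.

Request:
{"api": "play_rows", "payload": {"deltas": [{"gripper": 9.4,"slide": [0.2,-4,0],"rot": [0,0,-0.15]},{"gripper": 9.4,"slide": [0.5,-8,0],"rot": [0,0,-0.3]},{"gripper": 9.4,"slide": [0.6,-10.5,0],"rot": [0,0,-0.39]},{"gripper": 9.4,"slide": [0.6,-10.5,-3],"rot": [0,0,-0.39]},{"gripper": 9.4,"slide": [0.6,-10.5,-6],"rot": [0,0,-0.39]},{"gripper": 9.4,"slide": [0.6,-10.5,-10],"rot": [0,0,-0.39]},{"gripper": 9.4,"slide": [0.6,-10.5,-13.2],"rot": [0,0,-0.39]},{"gripper": 9.4,"slide": [0.6,-10.5,-13.2],"rot": [0,0,-0.39]},{"gripper": 5,"slide": [0.6,-10.5,-13.2],"rot": [0,0,-0.39]},{"gripper": 5,"slide": [0.6,-10.5,-13.2],"rot": [0,0,-0.39]},{"gripper": 5,"slide": [0.6,-10.5,-13.2],"rot": [0,0,-0.39]},{"gripper": 5,"slide": [0.6,-10.5,-13.2],"rot": [0,0,-0.39]}]}}

```text
clock: 32.22
position: [0.4187, -0.0485, 0.0956]
tool_rot: [0.001, 0.78, 0.625, 0.001]
contact_force: [1.5, 0.1, 2.0]
gripper_width: 0.641
gripper_force: 28.1
```

Request:
{"api": "play_rows", "payload": {"deltas": [{"gripper": 5,"slide": [0,0,0],"rot": [0,0,0]},{"gripper": 5,"slide": [0,0,0],"rot": [0,0,0]},{"gripper": 5,"slide": [0,0,0],"rot": [0,0,0]}]}}

```text
clock: 32.6
position: [0.4187, -0.0485, 0.0956]
tool_rot: [0.001, 0.78, 0.625, 0.001]
contact_force: [0.5, -0.2, 5.4]
gripper_width: 0.644
gripper_force: 28.1
```

Request:
{"api": "play_rows", "payload": {"deltas": [{"gripper": 5,"slide": [0,0,3],"rot": [0,0,0]},{"gripper": 5,"slide": [0,0,7],"rot": [0,0,0.1]},{"gripper": 5,"slide": [2,0.3,7],"rot": [0,0,0.2]},{"gripper": 5,"slide": [5,0.6,7],"rot": [0,0,0.32]},{"gripper": 5,"slide": [8,1,7],"rot": [0,0,0.45]},{"gripper": 5,"slide": [10,1.2,7],"rot": [0,0,0.55]},{"gripper": 5,"slide": [11.8,1.4,7],"rot": [0,0,0.64]},{"gripper": 5,"slide": [11.8,1.4,7],"rot": [0,0,0.64]},{"gripper": 5,"slide": [11.8,1.4,7],"rot": [0,0,0.64]}]}}

```text
clock: 33.72
position: [0.5343, -0.034, 0.1632]
tool_rot: [-0.002, 0.545, 0.839, -0.001]
contact_force: [-0.1, -0.5, -3.6]
gripper_width: 0.637
gripper_force: 28.1
```

```bash
python3 jc.py 3 j3.png
```

```text
33.725 [ 0.5343 -0.034   0.1632] yaw 1.989593049357484 z 0.06919600587890631 well [ 0.536  -0.0346  0.014 ]
scene [ 0.5344 -0.05   -0.1215] 0.065
scene [ 0.5339 -0.0486 -0.1196] 0.066
scene [ 0.5342 -0.0493  1.4401] 0.066
```

View pics/j3.png

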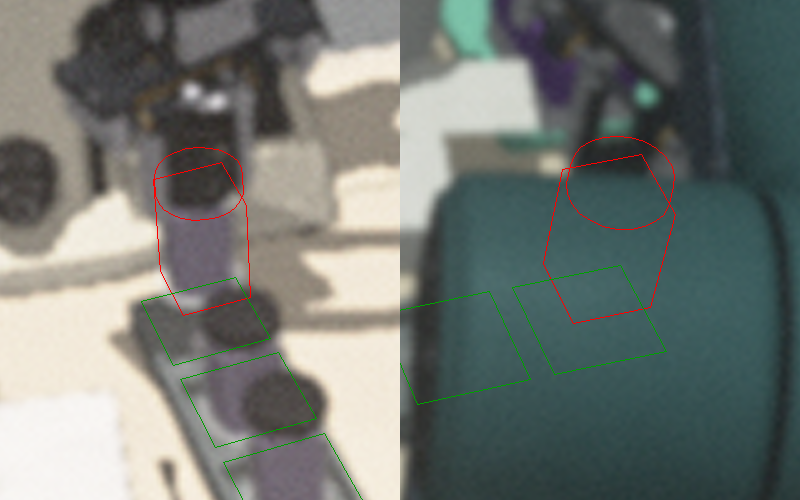

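Jar 3 sits over well 3 with the same alignment as before, clear of the microscope and jar 2. Lowering it.

Request:
{"api": "play_rows", "payload": {"deltas": [{"gripper": 5,"slide": [0,0,-2],"rot": [0,0,0]},{"gripper": 5,"slide": [0,0,-3.5],"rot": [0,0,0]},{"gripper": 5,"slide": [0,0,-4.5],"rot": [0,0,0]},{"gripper": 5,"slide": [0,0,-5.1],"rot": [0,0,0]},{"gripper": 5,"slide": [0,0,-5.5],"rot": [0,0,0]},{"gripper": 5,"slide": [0,0,-5.7],"rot": [0,0,0]},{"gripper": 5,"slide": [0,0,-5.8],"rot": [0,0,0]},{"gripper": 5,"slide": [0,0,-5.8],"rot": [0,0,0]}]}}

```text
clock: 34.92
position: [0.5364, -0.0347, 0.1096]
tool_rot: [0.001, 0.544, 0.839, 0.0]
contact_force: [-3.5, -0.9, 8.8]
gripper_width: 0.642
gripper_force: 28.3
```

Request:
{"api": "play_rows", "payload": {"deltas": [{"gripper": 5,"slide": [0,0,0.2],"rot": [0,0,0]},{"gripper": 9.4,"slide": [0,0,0.2],"rot": [0,0,0]},{"gripper": 9.4,"slide": [0,0,0.2],"rot": [0,0,0]},{"gripper": 9.4,"slide": [0,0,0.2],"rot": [0,0,0]},{"gripper": 9.4,"slide": [0,0,0.2],"rot": [0,0,0]},{"gripper": 9.4,"slide": [0,0,3],"rot": [0,0,0]},{"gripper": 9.4,"slide": [0,0,8],"rot": [0,0,0]},{"gripper": 9.4,"slide": [-1,1,13],"rot": [0,0,0]},{"gripper": 9.4,"slide": [-5,4,15],"rot": [0,0,0]},{"gripper": 9.4,"slide": [-10,7,15],"rot": [0,0,0]},{"gripper": 9.4,"slide": [-15,10,15],"rot": [0,0,0]},{"gripper": 9.4,"slide": [-20,13,15],"rot": [0,0,0]}]}}

```text
clock: 36.42
position: [0.3342, 0.0965, 0.2566]
tool_rot: [0.0, 0.544, 0.839, 0.0]
contact_force: [-0.1, 0.6, 0.2]
gripper_width: 1.002
gripper_force: 0.0
```

Run:
```python
from fit import *
import pickle
R=pickle.load(open('R0.pkl','rb')); s=get_state(); print(s['clock'],s['position'].round(3),s['contact_force'].round(1))
for n in('scene','top'):
    im=get_image(n); a0=pickle.load(open('v0.pkl','rb'))[0 if n=='scene' else 4]
    for q in('jar_1','hanger_1','dropper','dish'):
        print(n,q,[(np.round(m['position']).tolist(),round(m['p'],2),int(m['pixels'].sum())) for m in masks_of(n,q)])
    # lid ring: darkness-centroid of lid expected at each well, seated height
    g=im['pixels'].max(2)
    for w in(1,2,3):
        X=world(R['dock'],np.array([[0,(2-w)*.092,.116]]))[0]; u=proj(im,X)[0]
        m=np.zeros(g.shape,np.uint8); cv2.circle(m,tuple(np.round(u).astype(int).tolist()),14,1,-1)
        d=((g<70)&(m>0)).astype(np.uint8); k,l,st,c=cv2.connectedComponentsWithStats(d)
        i=1+np.argmax(st[1:,4]) if k>1 else 0
        print(' well',w,'expected lid',u.round(1),'dark blob',c[i].round(1),st[i].tolist())
```

```text
36.425 [0.334 0.097 0.257] [-0.1  0.6  0.2]
scene jar_1 [([263.0, 191.0], 0.93, 394), ([276.0, 208.0], 0.82, 519), ([255.0, 173.0], 0.69, 348)]
scene hanger_1 [([265.0, 248.0], 0.82, 281), ([284.0, 263.0], 0.76, 218)]
scene dropper [([331.0, 302.0], 0.63, 212)]
scene dish [([352.0, 295.0], 0.88, 331)]
 well 1 expected lid [274.8 197.6] dark blob [269. 186.] [269, 186, 1, 1, 1]
 well 2 expected lid [265.4 180.7] dark blob [260.5 185.5] [260, 185, 2, 2, 2]
 well 3 expected lid [256.6 165. ] dark blob [252.6 168.9] [250, 165, 8, 7, 17]
top jar_1 [([337.0, 203.0], 0.82, 469), ([308.0, 205.0], 0.77, 605)]
top hanger_1 [([136.0, 269.0], 0.77, 711), ([210.0, 196.0], 0.64, 555)]
top dropper [([180.0, 246.0], 0.74, 222)]
top dish [([194.0, 271.0], 0.84, 296), ([318.0, 218.0], 0.36, 825)]
 well 1 expected lid [308.  196.4] dark blob [308.2 197.8] [301, 191, 16, 15, 201]
 well 2 expected lid [336.7 190.6] dark blob [337.8 192.3] [327, 178, 25, 25, 326]
 well 3 expected lid [364.9 184.9] dark blob [364.1 186.1] [352, 172, 27, 28, 515]
```

All checks pass: the lids are over their wells, both hangers are in place, and the dropper and dish haven't moved. Handing in.

```bash
python3 -c "
from workcell import *
print(hand_in())"
```

```text
the job is handed in; nothing more can be done
None
```

I hooked both hanger arms into panel columns 2 and 3, stood the three front jars in wells 1 to 3, and handed the job in at about 36 s of the 210 s limit; the hand-in gave no verdict.

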